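Release the magazine lid with the pin

ROBOT

A 7-joint arm with a two-finger parallel gripper is mounted at the origin on a cart in front of the work surface, level with it; the furniture and walls round the work are solid. World frame = base frame: x ahead of the robot, y to its left, z up, the work surface at z = 0. Lengths are in m, angles in rad, forces in N, time in s.
With the tool pointing down it reaches from about 0.35 to 0.9 m from the base axis. Payload 8.1 kg.
Tool frame: the origin (TCP) lies on the centre line of the jaws, within the pads' length; the fingertips stand 22 mm ahead of it and the grasp point (between the pads) lies 3 mm ahead of it; z points along the fingers, y is the direction in which the jaws open and shut (so a half turn about z gives the same grasp; the last joint's range is limited). The gripper opens to 92 mm and grips with 3 to 60 N. Pads are 19 mm wide; open, the fingers measure 130 mm over their backs; the gripper's body (75 mm by 190 mm) begins 47 mm behind the grasp point.
Start: joints at [1.179, 0.434, 0.025, 1.573, -0.012, 1.134, -0.075], TCP at [0.178, -0.599, 0.249] pointing down, gripper open.
Joint ranges: [-2.62, 2.62], [-0.44, 2.09], [-1.27, 1.32], [0.08, 2.57], [-1.32, 4.46], [0.12, 2], [-2.74, 2.74]. Speed limits (rad/s): [2.22, 2.22, 3.01, 3.01, 3.14, 3.14, 3.14].

INTERFACE

Orientations are given as a rotation vector (axis times angle).
In Python, from cell import arm gives the robot as it stands.
- The arm moves only by the shell command python3 -m pendant 'ROWS' [FORCE]. ROWS is JSON, a list that holds one entry, the list of rows, each a list of 7 numbers: the shift along the tool's x, y, z in units of 0.04 m (1.0 is 0.04 m), then the turn, a rotation vector about the tool's x, y, z in units of 0.08 rad (1.0 is 0.08 rad), then the closure, from 0 (fully open) to 1 (shut). In form: [[[tx, ty, tz, ax, ay, az, fingers], ...]]. A call has 1 to 20 rows; each row shifts and turns the commanded pose from where the row before left it, along the tool's axes as they then stand; what a row does not reach is not made up. A row lasts 1/12 s, in which the tool goes at most 41.7 mm and 7.16 degrees, less where a joint would pass 70% of its speed; a pose out of reach is approached as far as the arm can. A call with a number of a shift or a turn outside -1 to 1 is refused whole. A call with a gripper value outside its range is refused whole. The fingers move at their own pace and stop on an object; FORCE is the grip in N (left out, the last holds). Time passes only in rows, so rows that do not move let the fingers close. It gives the time, the measured TCP pose, the force and the opening at its end, in the units of the state.
- arm.observe(): the state, without advancing time (a new reading comes with each control period).
- arm.get_image(name): name is "scene" or "top" or "wrist"; returns a dict with "img" (420x560x3 uint8, red, green, blue), "z_map" (420x560 float32, m along the optical axis (not along the pixel's ray), 0 where there is no reading), "K" (3x3 intrinsics, pixels), "R" (3x3) and "t" (3): a world point X has camera coordinates R X + t. Camera axes: x right, y down, z forward; pixel columns grow to the right and rows downward; lengths in m; the calibration is good to about 2 mm. A picture is of the moment at which its call begins.
- arm.sign_off(): hands the job in, once; it reports no verdict.
The state is a dict: "clock": time; "joints": joint angles; "dq": joint speeds; "joint_efforts": joint torques, N m; "position": TCP position; "ee_rot": TCP orientation; "force": force on the tool from outside, world axes, zero at the start; "ft_torque": the same for the moment, N m; "width": opening from 0.0 (shut) to 1.0 (fully open).
Only numpy, scipy, OpenCV 4.12 (cv2) and the standard library are available. Lean on these libraries where they do the work, as an engineer would, in place of code of your own. Each camera call takes 0.05 s, during which the arm holds its last target.

TASK

The cap magazine's lid is held by a hidden spring latch. Take the release pin from its stand, push it gently down through the small access hole in the magazine's top until the latch lets go and the lid springs ajar, and do not force the latch beyond that. Put the pin back in its stand, fully home, and slide the lid open all the way to its stop so that the caps can be refilled.

Things in the scene. Friction and masses are not known exactly. Their poses are not given: they have to be found in the camera images.
- magazine: Fixed case with blue sides, 110 x 170 x 75 mm (its x, y, z). Origin: centre of its underside, z up. The end towards its -y is a fixed grey deck (top at z = 75 mm) with the access hole; the rest is roofed by the aluminium lid, top also at 75 mm. The pin pressed on the latch button or on any part of it with more than 20 N damages it.
- button_room (a point): Spot 15 mm under the access hole, on its axis, in the free space above the hidden latch button, a 24 mm disc whose top lies 21 to 36 mm below the deck top, differently each time. It resists with 4 N at first touch plus 0.9 N per mm; after 5 to 6 mm (9 N) the latch lets go and the lid springs ajar; at 9 mm (12 N) is a hard stop. It rises again when released.
- access_hole (a point): Centre of the round access hole, at the level of the deck's top face; hole diameter 9 mm, deck 6 mm thick, free space below it down to the button; a thin black ring surrounds the hole. Axes as the magazine's.
- lid_grip (a point): Grip point of the black fin on the lid, 24 mm above the lid's top. The fin is 12 mm thick along the magazine's y, 36 mm along its x and stands 33 mm above the lid; upright faces. Moves with the lid. Axes as the magazine's.
- lid (a joint): Slide of the lid along the magazine's +y, m: 0 shut and latched, about 0.016 to 0.02 sprung ajar, 0.07 fully open at its stop. Slides with about 1 N of friction and stays where it is left (beyond 0.016 m no spring acts).
- release_pin: Loose release pin, 114 mm long, 60 g, standing upright in its stand at the start. Origin at the tip (lower end), z along the rod towards the grip. Steel rod 6 mm in diameter with a rounded tip, 62 mm long; above it a round collar 22 mm in diameter, 6 mm high (62 to 68 mm from the tip); above that an orange flat grip from 68 to 114 mm, 12 mm thick along its y and 24 mm wide along its x.
- pin_tip (a point): The pin's rounded tip, the same point as the pin's origin.
- pin_stand: Fixed grey block 50 x 50 x 70 mm on a 60 x 60 x 6 mm foot. Origin: centre of its underside, z up. A fixed lamp tube hangs over the bench beyond it, 0.49 to 0.55 m up, at world x 0.58 to 0.64 and y below 0.05: keep the wrist clear of it, above all between stand and magazine. At the far left (world y above 0.47) stands a heat sealer with a raised lever.
- stand_hole (a point): Centre of the mouth of the stand's bore, on the block's top face, 70 mm above the bench; bore 11 mm in diameter, 63.5 mm deep, slight chamfer. With the pin fully home its collar rests on the block's top, so the tip is 62 mm below this point.
- tube_pack_1: Loose bagged tube lying on the bench (bystander), 53 x 253 x 45 mm.
- tube_pack_2: Loose bagged tube lying behind the magazine (bystander), 53 x 253 x 45 mm.
- canister_pack: Loose bagged canister lying on the bench (bystander), 64 x 178 x 54 mm.
- timer: Loose white bench timer (bystander), 62 x 62 x 22 mm.
Not all that is in view belongs to the job. Of the things that look like the pin_stand, the larger one is meant.

How it is judged:
On the way, in this order (a step that is already met when the one before it is completed fails the run):
1. the pin's tip is in the access hole, more than 12 mm below the deck's top (horizontal distance between pin_tip and access_hole below 0.008 m and z of pin_tip in the frame of access_hole below -0.012 m and value of joint lid below 0.006 m), for 0.05 s.
2. the lid has sprung ajar with the pin's tip still in the hole (horizontal distance between pin_tip and access_hole below 0.008 m and z of pin_tip in the frame of access_hole below -0.012 m and value of joint lid above 0.01 m), for 0.05 s.
At the end, for the whole second after the job is handed in: The lid stands open by more than 65 of its 70 mm and is at rest; the pin stands still and upright in its stand's bore (tip within 6 mm of the bore's axis, collar within 4 mm of its seat, tilt under 0.1 rad) (value of joint lid above 0.065 m and horizontal distance between pin_tip and stand_hole below 0.006 m and height (world z) of pin_tip below 0.012 m and angle between release_pin's own z axis and vertical below 0.1 rad and linear speed of release_pin below 0.02 m/s and velocity of joint lid below 0.01 m/s); the robot touches nothing.
It fails at once if the pin presses on the button or any part of the magazine with more than 20 N (contact force between release_pin and magazine above 20 N).
It fails at once if a bystander is shifted by more than 20 mm (distance of any of tube_pack_1, tube_pack_2, canister_pack, timer from where it was at the start of the episode above 0.02 m).
It also fails if it takes over 72 s, if anything falls off the work surface, if the arm or the gripper's body presses on something with over 40 N, if the wrist force passes 120 N, or if a joint passes its speed limit or range.

## Working session

There is one attempt and no reset: what is moved stays moved. The work goes in short steps, Python scripts to look and compute and a shell command to move; the robot and the scene stay as the last step left them, time stands still between calls to the robot, and variables do not carry over. Pictures are saved under pics/ and viewed, and the job is handed in when it is done.

```bash
ls; mkdir -p pics; cat > h.py <<'E'
from cell import arm
import numpy as np, cv2
from scipy.spatial.transform import Rotation as Rn
def snap(n,fn=None):
    d=arm.get_image(n)
    if fn: cv2.imwrite('pics/'+fn,d['img'][:,:,::-1])
    return d
def pt(d,u,v):
    z=d['z_map'][int(round(v)),int(round(u))]
    return back(d,u,v,z)
def back(d,u,v,z):
    c=np.linalg.inv(d['K'])@np.array([u,v,1.])*z
    return d['R'].T@(c-d['t'])
def ray(d,u,v,h):
    c=np.linalg.inv(d['K'])@np.array([u,v,1.])
    w=d['R'].T@c; o=-d['R'].T@d['t']
    return o+w*(h-o[2])/w[2]
def cloud(d):
    z=d['z_map'];v,u=np.mgrid[:z.shape[0],:z.shape[1]]
    c=np.stack([u,v,np.ones_like(u)],-1)@np.linalg.inv(d['K']).T*z[...,None]
    return (c-d['t'])@d['R']
def proj(d,X):
    c=d['R']@np.array(X)+d['t'];p=d['K']@c;return p[:2]/p[2]
E
python3 - <<'E'
from h import *
import pickle
o=arm.observe();print({k:np.round(v,3) for k,v in o.items()})
for n in('scene','top','wrist'):
    d=snap(n,n+'1.png'); pickle.dump(d,open(n+'1.pkl','wb')); print(n,np.round(-d['R'].T@d['t'],3),d['K'][0,0])
E
```

```text
pics
{'clock': np.float64(0.0), 'joints': array([ 1.179,  0.435,  0.025,  1.574, -0.012,  1.134, -0.075]), 'dq': array([-0.001, -0.   ,  0.001,  0.   ,  0.001, -0.001, -0.001]), 'joint_efforts': array([ 0.0000e+00, -6.6785e+01,  9.8500e-01, -3.1447e+01, -6.1000e-02,
        4.3000e-02,  0.0000e+00]), 'position': array([ 0.178, -0.599,  0.248]), 'ee_rot': array([-3.107e+00, -4.520e-01,  1.000e-03]), 'force': array([-0.14 ,  0.183, -0.216]), 'ft_torque': array([ 0.027,  0.028, -0.018]), 'width': np.float64(0.999)}
scene [-0.243  0.602  1.083] 544.7463848220494
top [0.33  0.059 1.368] 504.6052282226626
wrist [ 0.258 -0.575  0.384] 362.543670454034
```

View pics/scene1.png

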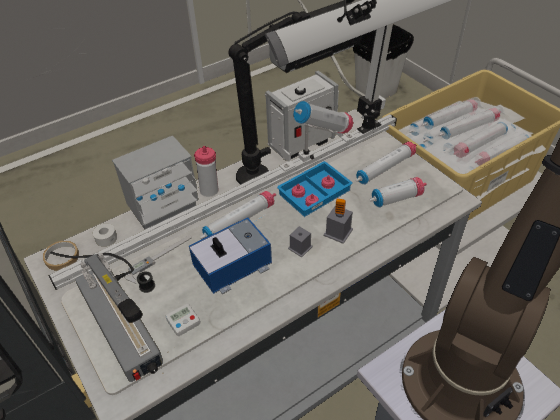

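View pics/top1.png

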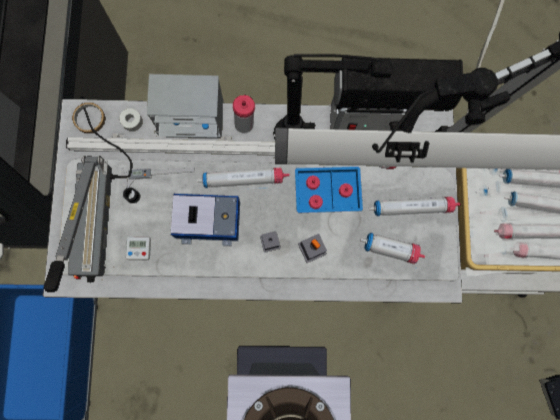

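Two things look like the pin_stand: the small block at top (270,241) and the larger block at top (313,248) with the orange grip. The larger one fits, since it holds the pin. I'll confirm that in an enlarged crop.

```bash
python3 - <<'E'
from h import *
import pickle
d=pickle.load(open('top1.pkl','rb'));s=pickle.load(open('scene1.pkl','rb'))
a=d['img'][180:270,160:340,::-1];b=s['img'][185:295,180:370,::-1]
a=cv2.resize(a,(760,380),interpolation=cv2.INTER_CUBIC)[:290*2];b=cv2.resize(b,(380,220))
cv2.imwrite('pics/crop1.png',np.vstack([a,np.hstack([b,np.zeros((220,380,3),np.uint8)])]))
P=cloud(d)
hsv=cv2.cvtColor(d['img'],cv2.COLOR_RGB2HSV)
# orange grip
m=((hsv[...,0]>8)&(hsv[...,0]<20)&(hsv[...,1]>150)); m[:,:290]=0;m[:,330:]=0;m[:230]=0;m[265:]=0
v,u=np.nonzero(m);print('orange',len(v),u.mean(),v.mean(),P[v,u].min(0),P[v,u].max(0))
print(P[v,u].mean(0))
for name,(u0,u1,v0,v1),h in [('mag',(165,245,185,250),(.065,.085)),('fin',(180,205,198,230),(.095,.12)),('stand',(292,332,228,268),(.06,.075)),('small',(255,285,228,255),(.03,.06)),('grip',(292,332,228,268),(.105,.14))]:
    Q=P[v0:v1,u0:u1].reshape(-1,3);k=(Q[:,2]>h[0])&(Q[:,2]<h[1]);Q=Q[k]
    if len(Q)>5:
        r=cv2.minAreaRect((Q[:,:2]*1000).astype(np.float32));print(name,len(Q),np.round(r[0],1),np.round(r[1],1),round(r[2],1),'z',np.round(np.median(Q[:,2]),4))
E
```

```text
orange 50 315.3 243.66 [ 0.47424132 -0.06621754  0.06752618] [ 0.5002904  -0.04800211  0.12708562]
[ 0.48430977 -0.05659707  0.11914887]
mag 2662 [559.1 227.7] [170.4 111.5] 88.8 z 0.0749
fin 72 [559.2 257.6] [36.1 12.1] 0.3 z 0.1039
stand 295 [484.6 -57.7] [50. 51.] 25.2 z 0.0701
small 231 [500.2  56.3] [39.8 38.9] 15.3 z 0.0539
grip 53 [484.  -57.5] [22.8 12.6] 44.3 z 0.1214
```

View pics/crop1.png

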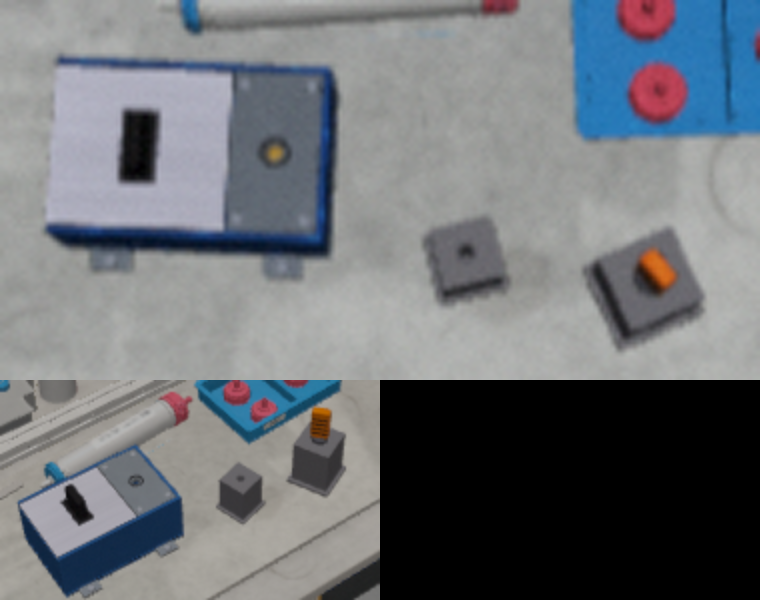

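View pics/wrist1.png

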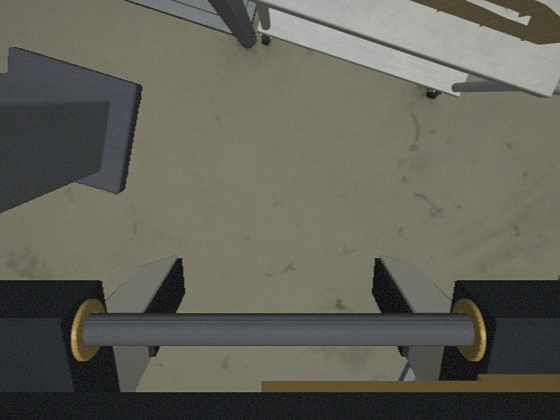

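The crop confirms it: the larger block (stand crop at ~(645,285)) holds the pin, and the smaller block has an empty hole. Next I'll work out the hole location and the camera direction.

```bash
python3 - <<'E'
from h import *
import pickle
d=pickle.load(open('top1.pkl','rb'));s=pickle.load(open('scene1.pkl','rb'));w=pickle.load(open('wrist1.pkl','rb'))
print('hole top cam',ray(d,225.1,216.2,.075))
b=s['img'][185:295,180:370]
print('hole scene',ray(s,180+136*.5,185+(481-380)*.5,.075))
print('wrist axis',w['R'][2], 'right',w['R'][0])
o=arm.observe();Rt=Rn.from_rotvec(o['ee_rot']).as_matrix();print(Rt.round(3)); print('cam in tool',Rt.T@(-w['R'].T@w['t']-o['position']),(w['R']@Rt).round(3))
P=cloud(d)
for (u,v) in [(300,300),(300,290)]: print(P[v,u])
E
python3 -m pendant '[[[0,0,-1,0,0,0,0],[0,0,-0.3,0,0,0,0],[0.6,-0.63,0,0,0,0,0],[0.67,-0.7,0,0,0,0,0],[0.67,-0.7,0,0,0,0,0],[0.67,-0.7,0,0,0,0,0],[0.67,-0.7,0,0,0,0,0],[0.67,-0.7,0,0,0,0,0]]]' 50
```

```text
hole top cam [0.55735752 0.17403642 0.075     ]
hole scene [0.55427699 0.17576243 0.075     ]
wrist axis [-0.29511836 -0.08603226 -0.95157953] right [ 0.28562649 -0.95833906 -0.00193946]
[[ 0.959  0.285 -0.   ]
 [ 0.285 -0.959  0.001]
 [-0.    -0.001 -1.   ]]
cam in tool [ 0.08344736 -0.00044886 -0.13572323] [[ 0.001  1.     0.001]
 [-0.952  0.001 -0.307]
 [-0.307 -0.     0.952]]
[ 0.34680886 -0.02764038 -0.01182997]
[ 0.37337093 -0.02715258 -0.00728808]
clock: 0.82
position: [0.2828, -0.3939, 0.3006]
ee_rot: [-3.109, -0.452, 0.0]
force: [0.3, 0.0, 0.6]
width: 1.0
```

```bash
python3 -m pendant '[[[0.7,-0.68,0,0,0,-0.6,0],[0.7,-0.6,0,0,0,-0.6,0],[0.7,-0.5,0,0,0,-0.6,0],[0.7,-0.5,0,0,0,-0.6,0],[0.7,-0.4,0,0,0,-0.6,0],[0.7,-0.4,0,0,0,-0.6,0],[0.8,-0.4,0,0,0,-0.6,0],[0.8,-0.3,0,0,0,-0.6,0],[0.8,-0.2,0,0,0,-0.6,0],[0,0,0.3,0,0,-0.6,0],[0,0,0.5,0,0,0,0],[0,0,0,0,0,0,0]]]' 50
python3 - <<'E'
from h import *
import pickle
o=arm.observe();print(o['position'],Rn.from_rotvec(o['ee_rot']).as_matrix()[:,0])
d=snap('wrist','w2.png');pickle.dump(d,open('w2.pkl','wb'))
E
```

```text
clock: 1.82
position: [0.4446, -0.1296, 0.2659]
ee_rot: [-2.909, -1.179, 0.006]
force: [-0.6, -0.1, 0.1]
width: 1.001
[ 0.44455067 -0.12956247  0.26585768] [ 0.71779492  0.69624986 -0.00256669]
```

View pics/w2.png

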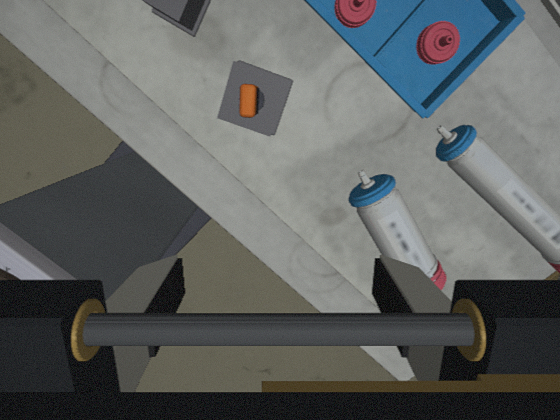

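The grip is at (249,100) with its wide side nearly along the tool x axis, in the large stand's centre. I'll measure it.

```bash
cat > pin.py <<'E'
from h import *
def pin(d):
    P=cloud(d);hsv=cv2.cvtColor(d['img'],cv2.COLOR_RGB2HSV)
    m=((hsv[...,0]>5)&(hsv[...,0]<20)&(hsv[...,1]>150)).astype(np.uint8); m[265:]=0
    n,l,st,c=cv2.connectedComponentsWithStats(m);i=1+np.argmax(st[1:,4]);print('px',c[i],st[i])
    Q=P[l==i];top=np.percentile(Q[:,2],90)
    Q=Q[Q[:,2]>top-.006]
    r=cv2.minAreaRect((Q[:,:2]*1000).astype(np.float32))
    print('grip top',top,len(Q),np.round(r,1) if 0 else r, 'mean',Q.mean(0))
    o=arm.observe();R=Rn.from_rotvec(o['ee_rot']).as_matrix()
    g=np.array([r[0][0]/1000,r[0][1]/1000,top]);print('in tool (units .04)',R.T@(g-o['position'])/.04, 'theta deg',np.degrees(np.arctan2(R[1,0],R[0,0])))
E
python3 - <<'E'
from pin import *
import pickle
d=pickle.load(open('w2.pkl','rb'));pin(d)
P=cloud(d);Q=P[40:150,200:310].reshape(-1,3);Q=Q[(Q[:,2]>.064)&(Q[:,2]<.073)];print(cv2.minAreaRect((Q[:,:2]*1000).astype(np.float32)))
E
```

```text
px [247.67567568  99.84555985] [240  84  17  33 518]
grip top 0.12254099414492753 513 ((491.1108093261719, -63.82549285888672), (22.785646438598633, 29.7327880859375), 43.401371002197266) mean [ 0.48522207 -0.05728164  0.12298993]
in tool (units .04) [ 1.99015446 -0.37382359  3.61722823] theta deg 44.052246253312134
((484.6084899902344, -57.2938232421875), (50.03525924682617, 50.017478942871094), 25.133005142211914)
```

```bash
python3 - <<'E'
from h import *
import pickle
d=pickle.load(open('w2.pkl','rb'))
hsv=cv2.cvtColor(d['img'],cv2.COLOR_RGB2HSV)
m=((hsv[...,0]>5)&(hsv[...,0]<20)&(hsv[...,1]>150)).astype(np.uint8);m[150:]=0
m=cv2.morphologyEx(m,cv2.MORPH_OPEN,np.ones((3,3)))
c=max(cv2.findContours(m,0,1)[0],key=cv2.contourArea);
Q=np.array([ray(d,*p[0],.121)[:2] for p in c],np.float32)*1000;print(cv2.minAreaRect(Q))
o=arm.observe();R=Rn.from_rotvec(o['ee_rot']).as_matrix()
print(R.T@(np.array([.4848,-.0573,.119-.019+.003])-o['position'])/.04)
E
```

```text
((485.1018371582031, -57.52703857421875), (22.835308074951172, 11.77772331237793), 42.31769561767578)
[ 1.99121973 -0.5991811   4.10648749]
```

```bash
python3 -m pendant '[[[0.7,-0.2,0,0,0,0.15,0],[0.7,-0.2,0,0,0,0.15,0],[0.6,-0.2,0,0,0,0,0],[0,0,0.6,0,0,0,0],[0,0,0.6,0,0,0,0],[0,0,0.4,0,0,0,0],[0,0,0,0,0,0,0]]]' 50
python3 - <<'E'
from pin import *
o=arm.observe();R=Rn.from_rotvec(o['ee_rot']).as_matrix()
print(R.T@(np.array([.485,-.0574,.103])-o['position'])/.04,R[:,2])
snap('wrist','w3.png')
E
```

```text
clock: 2.45
position: [0.4861, -0.0585, 0.2028]
ee_rot: [-2.925, -1.141, 0.006]
force: [-0.2, -0.5, 0.6]
width: 1.001
[ 0.00490239 -0.03145529  2.49445775] [-4.40477766e-03  7.06253288e-05 -9.99990296e-01]
```

View pics/w3.png

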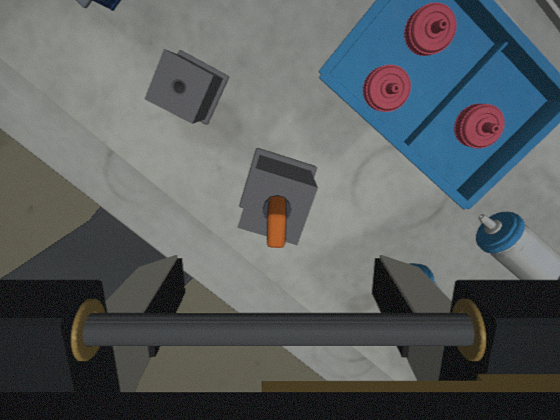

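The grip at (277,222) sits centred between the jaws (midline ~280), so I'll descend and close.

```bash
python3 -m pendant '[[[0,-0.03,0.6,0,0,0,0],[0,0,0.6,0,0,0,0],[0,0,0.6,0,0,0,0],[0,0,0.4,0,0,0,0],[0,0,0.25,0,0,0,0],[0,0,0,0,0,0,0.3],[0,0,0,0,0,0,0.6],[0,0,0,0,0,0,0.8],[0,0,0,0,0,0,1],[0,0,0,0,0,0,1],[0,0,0,0,0,0,1],[0,0,0,0,0,0,1]]]' 50
python3 - <<'E'
from h import *
o=arm.observe();print(o['width']*92,o['force'],o['position'])
snap('wrist','w4.png')
E
```

```text
clock: 3.5
position: [0.4872, -0.0571, 0.1072]
ee_rot: [2.926, 1.143, 0.001]
force: [-0.0, -0.8, 0.9]
width: 0.542
49.89257994827699 [-0.02348107 -0.82430449  0.86284819] [ 0.48717878 -0.05708605  0.10715085]
```

View pics/w4.png

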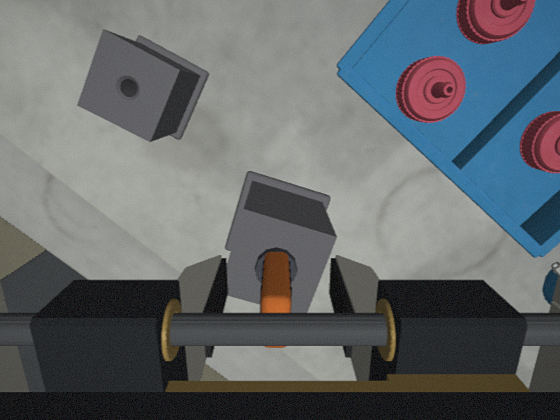

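```bash
python3 -m pendant '[[[-0.03,-0.03,0.09,0,0,0,0.6],[0,0,0,0,0,0,0.85],[0,0,0,0,0,0,1],[0,0,0,0,0,0,1],[0,0,0,0,0,0,1],[0,0,0,0,0,0,1],[0,0,0,0,0,0,1],[0,0,0,0,0,0,1],[0,0,0,0,0,0,1],[0,0,0,0,0,0,1]]]' 50
```

```text
clock: 4.38
position: [0.4852, -0.057, 0.1031]
ee_rot: [2.926, 1.143, -0.0]
force: [0.3, 0.4, -2.0]
width: 0.125
```

```bash
python3 -m pendant '[[[0,0,-0.2,0,0,0,1],[0,0,-0.3,0,0,0,1],[0,0,-0.3,0,0,0,1],[0,0,-0.3,0,0,0,1],[0,0,-0.3,0,0,0,1],[0,0,-0.4,0,0,0,1],[0,0,-0.5,0,0,0,1],[0,0,-0.2,0,0,0,1],[0,0,0,0,0,0,1],[0,0,0,0,0,0,1]]]' 50
python3 - <<'E'
from h import *
import pickle
o=arm.observe();print(o['position'],Rn.from_rotvec(o['ee_rot']).as_matrix().round(4),o['force'],o['width']*92)
for n in('wrist','scene','top'):
    d=snap(n,n+'5.png');pickle.dump(d,open(n+'5.pkl','wb'))
s=cv2.imread('pics/scene5.png');cv2.imwrite('pics/s5c.png',cv2.resize(s[150:300,170:370],(800,600),interpolation=cv2.INTER_CUBIC))
E
```

```text
clock: 5.22
position: [0.4853, -0.0571, 0.2032]
ee_rot: [2.926, 1.142, 0.001]
force: [-0.5, 0.9, -0.3]
width: 0.126
[ 0.48527227 -0.05706168  0.20319206] [[ 7.354e-01  6.776e-01  8.000e-04]
 [ 6.776e-01 -7.354e-01 -3.000e-04]
 [ 3.000e-04  7.000e-04 -1.000e+00]] [-0.4632207   0.86557886 -0.25199286] 11.562415590351987
```

View pics/wrist5.png

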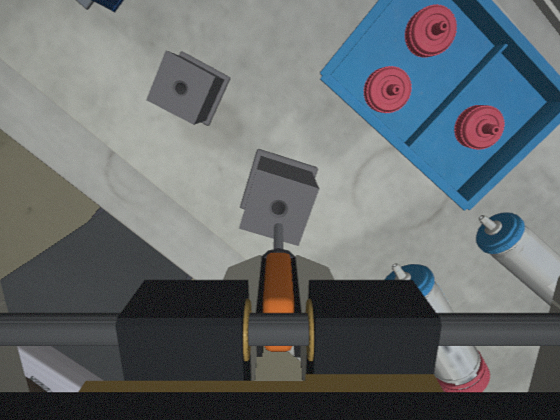

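View pics/s5c.png

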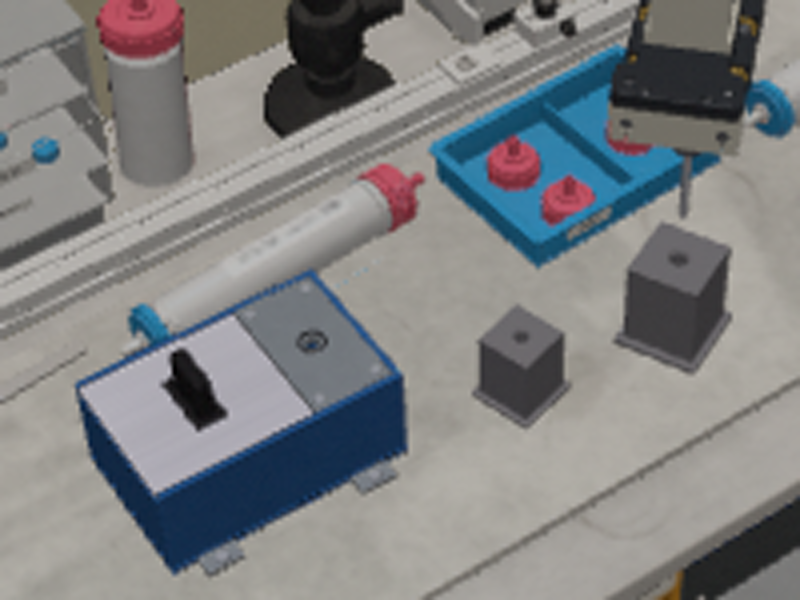

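Pin held upright, tip at wrist (277,248), bore mouth at (278,207). I'll head to the magazine, +y first to stay clear of the lamp.

```bash
python3 -m pendant '[[[0.3,-0.32,0.1,0,0,0,1],[0.48,-0.52,0.1,0,0,0,1],[0.5,-0.55,0,0,0,0,1],[0.5,-0.55,0,0,0,0,1],[0.48,-0.52,0,0,0,0,1],[0.42,-0.46,0,0,0,0,1],[0.2,-0.21,0,0,0,0,1],[0.5,0.02,0,0,0,0,1],[0.6,0.02,0,0,0,0,1],[0.6,0.02,0,0,0,0,1],[0.4,0.02,0,0,0,0,1],[0.26,0,0,0,0,0,1],[0,0,0,0,0,0,1],[0,0,0,0,0,0,1],[0,0,0,0,0,0,1]]]' 50
python3 - <<'E'
from h import *
import pickle
o=arm.observe();print(o['position'],Rn.from_rotvec(o['ee_rot']).as_matrix().round(4),o['force'],o['width']*92)
for n in('wrist','scene','top'):
    d=snap(n,n+'6.png');pickle.dump(d,open(n+'6.pkl','wb'))
s=cv2.imread('pics/wrist6.png');cv2.imwrite('pics/w6c.png',cv2.resize(s[150:300,200:360],(640,600),interpolation=cv2.INTER_CUBIC))
s=cv2.imread('pics/scene6.png');cv2.imwrite('pics/s6c.png',cv2.resize(s[150:300,170:370],(800,600),interpolation=cv2.INTER_CUBIC))
E
```

```text
clock: 6.62
position: [0.5559, 0.1736, 0.1947]
ee_rot: [2.926, 1.142, -0.002]
force: [0.1, 0.6, -0.4]
width: 0.128
[0.55590799 0.17363536 0.19465046] [[ 0.7357  0.6773 -0.0012]
 [ 0.6773 -0.7357 -0.0011]
 [-0.0016 -0.     -1.    ]] [ 0.05918222  0.6401955  -0.40527498] 11.782013647247918
```

View pics/w6c.png

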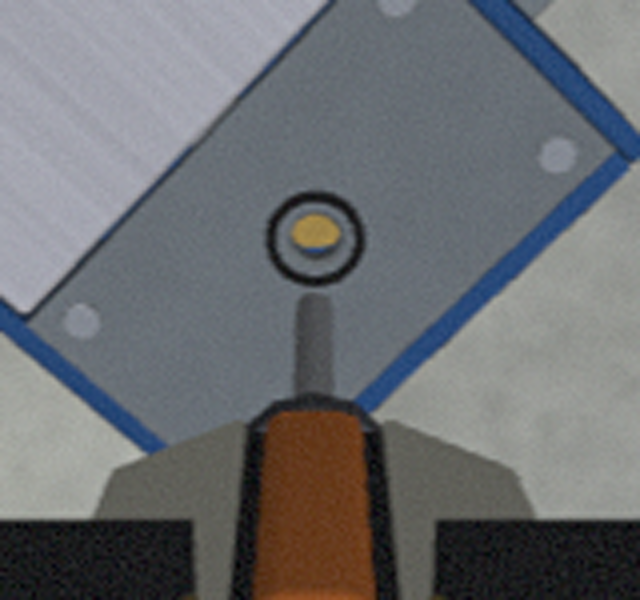

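View pics/s6c.png

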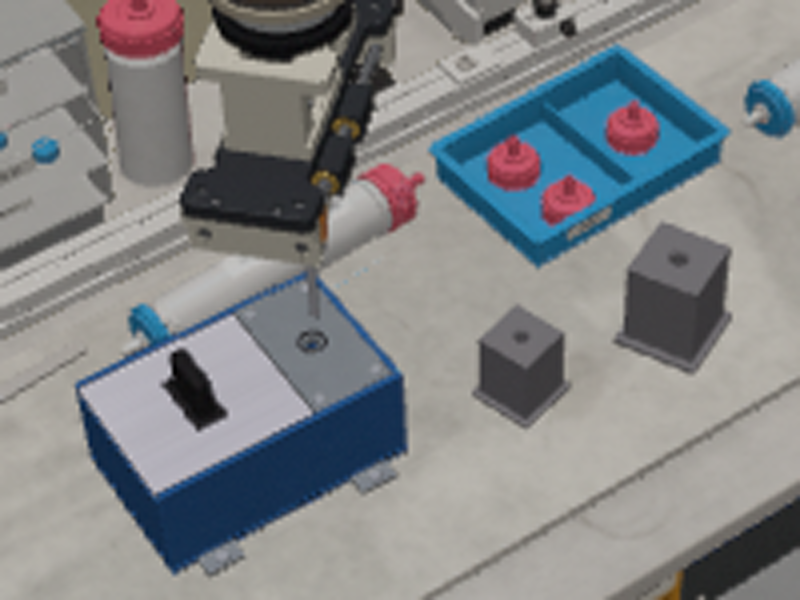

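Ring centre is at about wrist (279,209.5), and the tip at about (278.7,223). The gold button is visible through the hole. I'll compute the offset between tip and hole.

```bash
cat > ring.py <<'E'
from h import *
def ring(d,guess=(279,209.5)):
    g=cv2.cvtColor(d['img'],cv2.COLOR_RGB2GRAY);k=6
    G=cv2.resize(g,None,fx=k,fy=k,interpolation=cv2.INTER_CUBIC)
    u0,v0=int(guess[0]-16)*k,int(guess[1]-16)*k;C=G[v0:v0+32*k,u0:u0+32*k]
    m=(C<60).astype(np.uint8)
    cs=cv2.findContours(m,cv2.RETR_LIST,cv2.CHAIN_APPROX_NONE)[0]
    for c in cs:
        if len(c)>60:
            e=cv2.fitEllipse(c);p=np.array(e[0]);p=(p+[u0,v0]+.5)/k-.5
            print('ellipse',p.round(2),np.round(np.array(e[1])/k,1),ray(d,*p,.075).round(5))
E
python3 - <<'E'
from ring import *
import pickle
d=pickle.load(open('wrist6.pkl','rb'));ring(d)
o=arm.observe();R=Rn.from_rotvec(o['ee_rot']).as_matrix();t=o['position']+R@[0,0,.095];print('tip pred',t,proj(d,t),'axis pts',proj(d,t+[0,0,.02]),proj(d,t+[0,0,.01]))
P=cloud(d)
for v in range(202,240,2): print(v,P[v,279].round(4),d['img'][v,277:282].mean(1).astype(int))
g=d['img'].astype(int).sum(2)
for v in (226,230,234,238): print(v,g[v,268:292])
E
```

```text
ellipse [279.16 212.58] [2.4 6.4] [0.55626 0.17356 0.075  ]
ellipse [278.34 209.36] [18.9 20.3] [0.55768 0.17571 0.075  ]
ellipse [278.35 209.28] [23.5 24.3] [0.55773 0.17574 0.075  ]
tip pred [0.55618358 0.17381787 0.10018808] [278.88448931 224.02631014] axis pts [278.92976708 234.9958176 ] [278.90621258 229.28923588]
202 [0.562  0.1791 0.0744] [106 104 103 108 110]
204 [0.5539 0.1715 0.0426] [126 121 123 113 107]
206 [0.5529 0.1706 0.0439] [124 119 124 120 120]
208 [0.5513 0.169  0.0422] [117 122 117 119 118]
210 [0.5501 0.1679 0.0426] [124 120 122 124 129]
212 [0.5401 0.1586 0.0062] [81 82 81 81 61]
214 [0.5547 0.1723 0.0725] [72 62 59 69 79]
216 [0.5542 0.1719 0.0751] [111 107 108 106 112]
218 [0.553  0.1707 0.0747] [104 116 112  98  76]
220 [0.5518 0.1696 0.0748] [20 26 10 20 26]
222 [0.5503 0.1682 0.0735] [113 114 115 115 113]
224 [0.5576 0.175  0.1053] [73 79 80 83 83]
226 [0.5574 0.1749 0.1085] [73 82 82 85 82]
228 [0.5574 0.1748 0.1119] [74 83 84 81 84]
230 [0.5574 0.1749 0.1159] [75 77 80 79 84]
232 [0.5574 0.1749 0.1192] [75 78 85 82 84]
234 [0.5575 0.1749 0.1228] [73 77 85 86 81]
236 [0.5578 0.1752 0.1272] [73 83 80 83 83]
238 [0.5577 0.1752 0.13  ] [78 78 82 83 88]
226 [331 320 341 330 341 324 252 204 210 220 248 246 255 246 272 310 342 319
 318 319 338 325 317 319]
230 [334 335 335 329 337 291 219 196 217 226 233 241 239 253 264 310 326 327
 326 332 325 331 323 320]
234 [319 342 323 322 325 296 205 187 213 221 233 257 258 243 272 310 313 327
 328 337 317 324 332 320]
238 [332 333 330 331 333 281 202 201 217 236 235 246 251 265 248 298 340 320
 328 337 331 340 331 331]
```

```bash
python3 -m pendant '[[[0.05,0.005,0.1,0,0,0,1],[0.04,0,0.15,0,0,0,1],[0,0,0.15,0,0,0,1],[0,0,0.05,0,0,0,1],[0,0,0,0,0,0,1],[0,0,0,0,0,0,1],[0,0,0,0,0,0,1]]]' 50
python3 - <<'E'
from ring import *
import pickle
d=snap('wrist','w7.png');pickle.dump(d,open('wrist7.pkl','wb'))
o=arm.observe();R=Rn.from_rotvec(o['ee_rot']).as_matrix();t=o['position']+R@[0,0,.095];print(o['position'],o['force'],'tip pred',t,proj(d,t),R[:,2])
h=np.array([.5577,.1757,.075]);print('hole px',proj(d,h),'delta tool',R.T@(h-t))
s=cv2.imread('pics/w7.png');cv2.imwrite('pics/w7c.png',cv2.resize(s[180:260,240:320],(640,640),interpolation=cv2.INTER_CUBIC)[:600])
s=snap('scene')['img'][:,:,::-1];cv2.imwrite('pics/s7c.png',cv2.resize(s[205:265,215:275],(600,600),interpolation=cv2.INTER_CUBIC))
E
```

```text
clock: 7.35
position: [0.5595, 0.1772, 0.1772]
ee_rot: [-2.926, -1.143, -0.0]
force: [0.6, 0.5, -0.1]
width: 0.13
[0.55956978 0.17719358 0.17729713] [-0.27284978  0.01146846 -1.87037316] tip pred [0.55959818 0.17720536 0.08229713] [278.8538145  224.37977909] [ 2.98906885e-04  1.24036428e-04 -9.99999948e-01]
hole px [278.57620914 224.07421024] delta tool [-0.00241819 -0.00018045  0.00729638]
```

View pics/w7c.png

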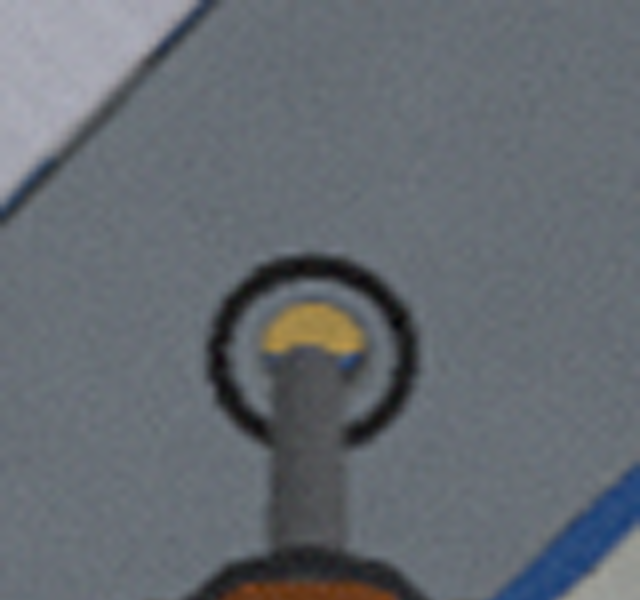

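View pics/s7c.png

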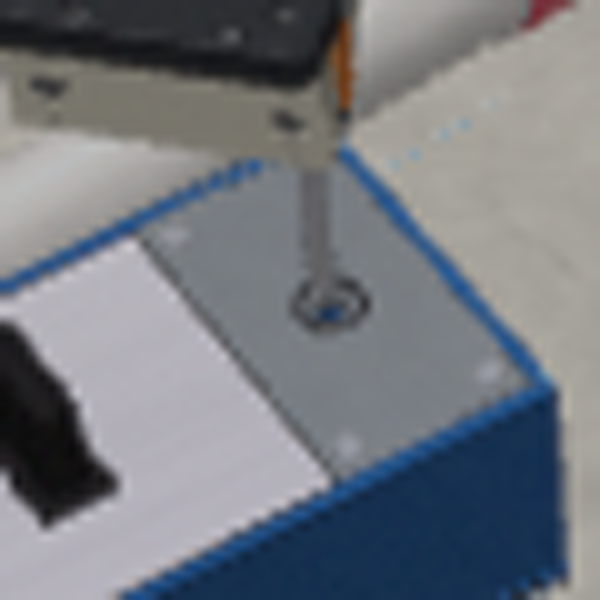

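```bash
python3 - <<'E'
from ring import *
import pickle
d=pickle.load(open('wrist7.pkl','rb'));ring(d,(279,224))
s=snap('scene')
P=cloud(d)
for v in range(222,250,2): print(v,P[v,278].round(4))
Q=P[228:244,276:281].reshape(-1,3);Q=Q[(Q[:,2]>.08)];print(len(Q),np.median(Q,0))
for z in (.078,.080,.082,.085,.095): print(z,'wrist',proj(d,[.5577,.1757,z]).round(2),'scene',proj(s,[.5577,.1757,z]).round(2))
print('scene ring obs',215+33.0-.45,205+30.3-.45,'tip obs',215+31.8-.45,205+29.5-.45)
print('mm/px scene', proj(s,[.5587,.1757,.08])-proj(s,[.5577,.1757,.08]),proj(s,[.5577,.1767,.08])-proj(s,[.5577,.1757,.08]))
E
```

```text
ellipse [278.57 223.95] [23.  24.3] [0.55776 0.17577 0.075  ]
222 [0.5503 0.1694 0.0434]
224 [0.5605 0.1788 0.0865]
226 [0.5608 0.1791 0.0913]
228 [0.5609 0.1792 0.0954]
230 [0.5607 0.179  0.0982]
232 [0.5611 0.1793 0.1032]
234 [0.5606 0.1789 0.1049]
236 [0.5608 0.1791 0.109 ]
238 [0.5613 0.1795 0.1136]
240 [0.5607 0.1789 0.1147]
242 [0.5611 0.1794 0.1193]
244 [0.5606 0.1789 0.1206]
246 [0.5608 0.1791 0.1242]
248 [0.567  0.1847 0.146 ]
80 [0.56085916 0.17911785 0.10812592]
0.078 wrist [278.58 225.55] scene [247.2  233.85]
0.08 wrist [278.58 226.56] scene [247.15 233.31]
0.082 wrist [278.58 227.58] scene [247.1  232.77]
0.085 wrist [278.59 229.14] scene [247.01 231.95]
0.095 wrist [278.6  234.61] scene [246.74 229.23]
scene ring obs 247.55 234.85000000000002 tip obs 246.35000000000002 234.05
mm/px scene [-0.21546125 -0.2439076 ] [-0.34196405  0.17635182]
```

```bash
python3 -m pendant '[[[-0.04,0.008,0,0,0,0,1],[0,0,0,0,0,0,1],[0,0,0,0,0,0,1],[0,0,0,0,0,0,1]]]' 50
python3 - <<'E'
from ring import *
import pickle
d=snap('wrist','w8.png')
P=cloud(d);Q=P[228:244,276:281].reshape(-1,3);Q=Q[(Q[:,2]>.08)];R=Rn.from_rotvec(arm.observe()['ee_rot']).as_matrix()
ax=np.median(Q,0)-.003*R[:,0];print(ax,'delta tool mm',1000*(R.T@(np.array([.5577,.1757,0])-ax))[:2])
g=d['img'].astype(int).sum(2)
for v in (229,232,235,238):
    r=g[v,268:292];print(v,r)
s=cv2.imread('pics/w8.png');cv2.imwrite('pics/w8c.png',cv2.resize(s[185:255,240:320],(640,560),interpolation=cv2.INTER_CUBIC))
E
```

```text
clock: 7.83
position: [0.5585, 0.1757, 0.1772]
ee_rot: [2.926, 1.143, 0.0]
force: [-0.1, -0.4, -0.3]
width: 0.129
[0.55752156 0.17551806 0.10764437] delta tool mm [ 0.24462357 -0.01905599]
229 [109  65  96 175 279 289 226 190 205 219 237 240 261 250 274 314 308 183
 100  69 146 250 338 332]
232 [342 323 230 148 107 109 192 214 213 217 239 246 250 256 221 127  99 170
 283 331 347 333 335 332]
235 [333 332 335 337 338 298 222 187 217 220 240 266 243 241 257 291 330 322
 333 325 328 322 329 341]
238 [331 321 327 335 336 299 190 200 207 221 232 249 255 253 252 291 338 321
 332 329 331 335 326 334]
```

View pics/w8c.png

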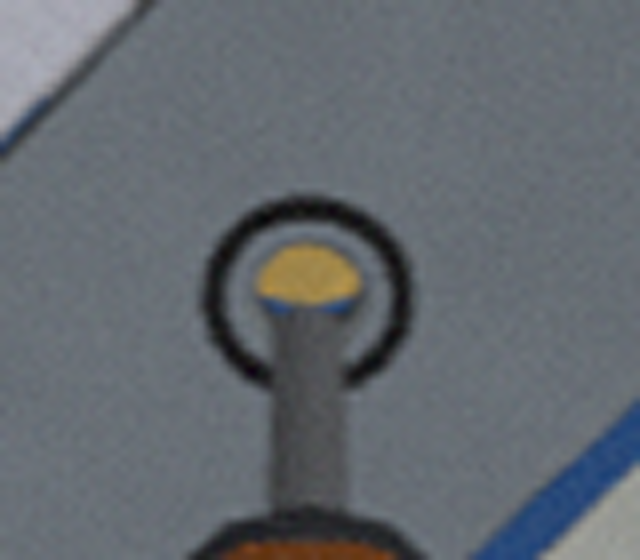

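The pin is aligned over the ring, whose centre is at crop (307,292). I'll descend gently.

```bash
python3 -m pendant '[[[0,0,0.06,0,0,0,1],[0,0,0.06,0,0,0,1],[0,0,0.06,0,0,0,1],[0,0,0.06,0,0,0,1],[0,0,0,0,0,0,1]]]' 50
python3 -c "
from h import *
o=arm.observe();print(o['position'],o['force'])
snap('wrist','w9.png');s=cv2.imread('pics/w9.png');cv2.imwrite('pics/w9c.png',cv2.resize(s[185:255,240:320],(640,560),interpolation=cv2.INTER_CUBIC))"
```

```text
clock: 8.3
position: [0.5582, 0.1756, 0.1668]
ee_rot: [2.926, 1.143, -0.002]
force: [-0.5, 0.5, -0.8]
width: 0.129
[0.55816031 0.17557167 0.16677454] [-0.47863752  0.47598786 -0.84719346]
```

View pics/w9c.png

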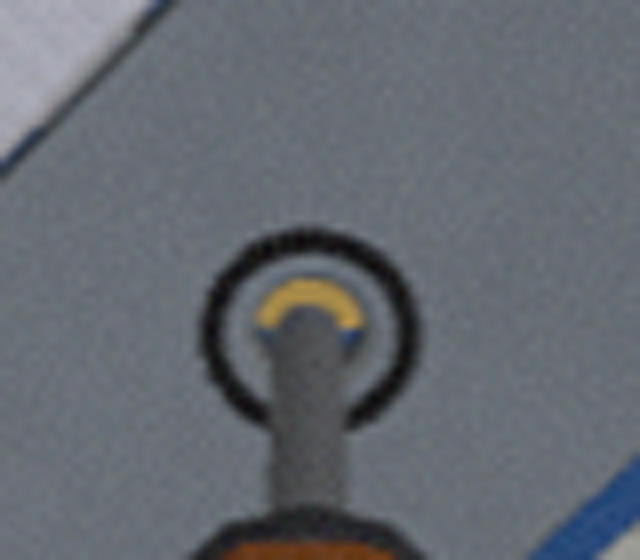

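The tip is inside the rim with no force, so I'll go on down.

```bash
python3 -m pendant '[[[0,0,0.06,0,0,0,1],[0,0,0.06,0,0,0,1],[0,0,0.06,0,0,0,1],[0,0,0.06,0,0,0,1],[0,0,0,0,0,0,1]]]' 50; python3 -m pendant '[[[0,0,0.06,0,0,0,1],[0,0,0.06,0,0,0,1],[0,0,0.06,0,0,0,1],[0,0,0,0,0,0,1],[0,0,0,0,0,0,1]]]' 50
```

```text
clock: 8.77
position: [0.5582, 0.1756, 0.1573]
ee_rot: [2.926, 1.143, -0.001]
force: [-0.5, 0.4, -0.3]
width: 0.129
clock: 9.18
position: [0.5584, 0.1758, 0.1505]
ee_rot: [-2.926, -1.143, 0.0]
force: [-0.3, 0.7, -0.7]
width: 0.131
```

```bash
python3 -m pendant '[[[0,0,0.04,0,0,0,1],[0,0,0.04,0,0,0,1],[0,0,0.04,0,0,0,1],[0,0,0.04,0,0,0,1],[0,0,0.04,0,0,0,1],[0,0,0,0,0,0,1]]]' 50; python3 -m pendant '[[[0,0,0.025,0,0,0,1],[0,0,0.025,0,0,0,1],[0,0,0,0,0,0,1]]]' 50;python3 -m pendant '[[[0,0,0.025,0,0,0,1],[0,0,0,0,0,0,1]]]' 50
```

```text
clock: 9.68
position: [0.5583, 0.1757, 0.1423]
ee_rot: [2.926, 1.143, -0.001]
force: [-0.9, 0.7, -1.0]
width: 0.128
clock: 9.93
position: [0.5584, 0.1757, 0.1405]
ee_rot: [2.926, 1.143, -0.0]
force: [-1.0, 0.1, 0.1]
width: 0.129
clock: 10.1
position: [0.5584, 0.1757, 0.1396]
ee_rot: [2.926, 1.143, -0.0]
force: [-0.1, 0.7, -0.4]
width: 0.126
```

```bash
for i in 1 2 3; do :; done; python3 -m pendant '[[[0,0,0.025,0,0,0,1],[0,0,0,0,0,0,1]]]' 50;python3 -m pendant '[[[0,0,0.025,0,0,0,1],[0,0,0,0,0,0,1]]]' 50;python3 -m pendant '[[[0,0,0.025,0,0,0,1],[0,0,0,0,0,0,1]]]' 50
```

```text
clock: 10.27
position: [0.5584, 0.1757, 0.1386]
ee_rot: [2.926, 1.143, -0.0]
force: [-0.3, 0.9, 0.5]
width: 0.129
clock: 10.43
position: [0.5585, 0.1758, 0.1377]
ee_rot: [2.926, 1.143, 0.0]
force: [0.3, 0.3, 0.6]
width: 0.13
clock: 10.6
position: [0.5586, 0.1759, 0.137]
ee_rot: [2.926, 1.143, 0.001]
force: [0.0, 0.6, 4.3]
width: 0.129
```

Contact (4.3 N) at TCP z 0.137. I'll keep pressing in 1 mm steps.

```bash
python3 -m pendant '[[[0,0,0.025,0,0,0,1],[0,0,0.025,0,0,0,1],[0,0,0,0,0,0,1]]]' 50;python3 -m pendant '[[[0,0,0.025,0,0,0,1],[0,0,0,0,0,0,1]]]' 50;python3 -m pendant '[[[0,0,0.025,0,0,0,1],[0,0,0,0,0,0,1]]]' 50
```

```text
clock: 10.85
position: [0.5587, 0.1759, 0.1352]
ee_rot: [2.926, 1.143, 0.001]
force: [-0.9, -1.2, 6.3]
width: 0.131
clock: 11.02
position: [0.5587, 0.1759, 0.1343]
ee_rot: [2.926, 1.143, 0.001]
force: [-1.0, -0.8, 6.6]
width: 0.125
clock: 11.18
position: [0.5587, 0.1759, 0.1333]
ee_rot: [2.926, 1.143, 0.001]
force: [-1.4, -1.2, 7.9]
width: 0.128
```

```bash
python3 -m pendant '[[[0,0,0.02,0,0,0,1],[0,0,0,0,0,0,1]]]' 50;cat > lid.py <<'E'
from h import *
def lid(tag):
    s=snap('scene')['img'][:,:,::-1];cv2.imwrite('pics/lid%s.png'%tag,cv2.resize(s[200:300,180:290],(660,600),interpolation=cv2.INTER_CUBIC))
E
python3 -c "
from lid import *
lid('a')"
```

```text
clock: 11.35
position: [0.5587, 0.1759, 0.1326]
ee_rot: [2.926, 1.143, 0.001]
force: [-1.8, -1.4, 7.8]
width: 0.131
```

View pics/lida.png

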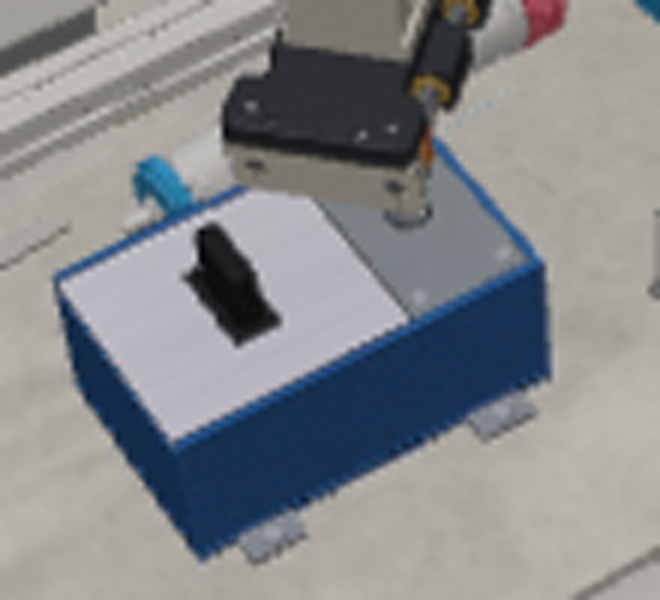

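The lid is still shut at about 4.5 mm of travel. I'll press a bit further.

```bash
python3 -m pendant '[[[0,0,0.02,0,0,0,1],[0,0,0,0,0,0,1]]]' 50;python3 -c "
from lid import *
lid('b')"
```

```text
clock: 11.57
position: [0.5587, 0.1758, 0.1317]
ee_rot: [2.926, 1.143, 0.001]
force: [-1.4, -0.5, 6.5]
width: 0.125
```

View pics/lidb.png

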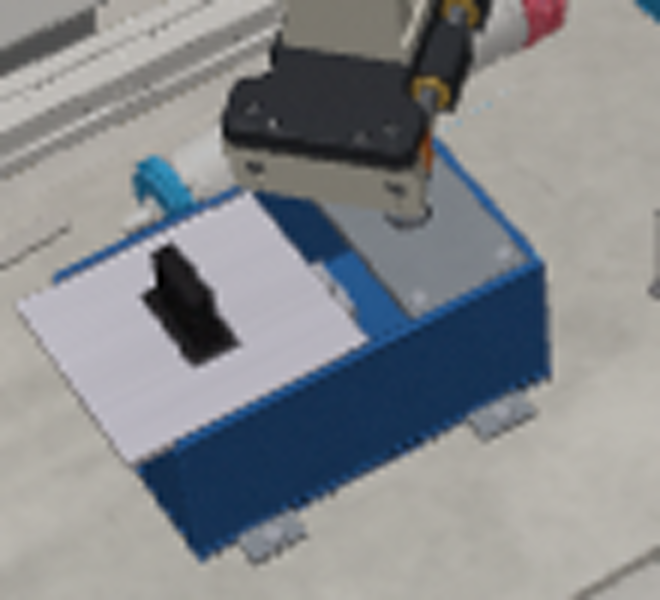

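The lid sprang ajar: the fin moved from about (232,285) to (192,305). I'll hold briefly, then withdraw straight up.

```bash
python3 -m pendant '[[[0,0,0,0,0,0,1],[0,0,-0.05,0,0,0,1],[0,0,-0.15,0,0,0,1],[0,0,-0.25,0,0,0,1],[0,0,-0.25,0,0,0,1],[0,0,-0.25,0,0,0,1],[0,0,-0.25,0,0,0,1],[0,0,-0.25,0,0,0,1],[0,0,-0.2,0,0,0,1],[0,0,-0.1,0,0,0,1],[0,0,0,0,0,0,1]]]' 50
python3 -c "
from h import *
o=arm.observe();R=Rn.from_rotvec(o['ee_rot']).as_matrix();print(o['position'],o['force'],R.round(4))
snap('wrist','w10.png');
print(R.T@(np.array([.4852,-.0573,0])-o['position'])/.04, R.T@np.array([-.0734,-.07,0])/.04)"
```

```text
clock: 12.53
position: [0.559, 0.176, 0.2023]
ee_rot: [2.926, 1.143, 0.003]
force: [0.4, 0.9, -0.1]
width: 0.13
[0.55896863 0.1760149  0.20232912] [ 0.44741466  0.89562915 -0.09063239] [[ 7.354e-01  6.777e-01  1.700e-03]
 [ 6.777e-01 -7.354e-01  5.000e-04]
 [ 1.600e-03  8.000e-04 -1.000e+00]]
[-5.31695859  3.03563143  5.05213801] [-2.5353166   0.0433467  -0.00397752]
```

View pics/w10.png

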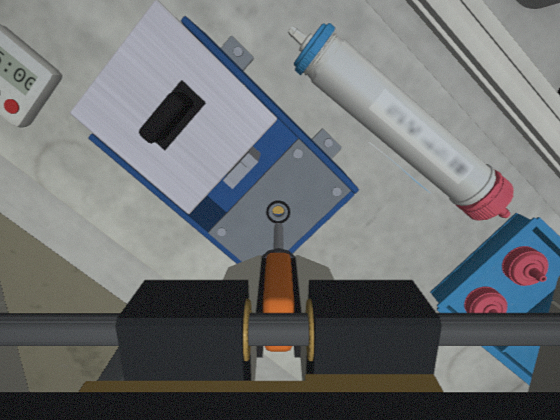

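The pin is out (tip ~(278,222)) and the lid is ajar. I'll go back to the stand by the reverse path.

```bash
python3 -m pendant '[[[-0.4,0.01,0,0,0,0,1],[-0.6,0.01,0,0,0,0,1],[-0.6,0.01,0,0,0,0,1],[-0.6,0.01,0,0,0,0,1],[-0.34,0,0,0,0,0,1],[-0.38,0.4,0,0,0,0,1],[-0.48,0.52,0,0,0,0,1],[-0.48,0.52,0,0,0,0,1],[-0.48,0.52,0,0,0,0,1],[-0.48,0.52,0,0,0,0,1],[-0.3,0.32,0,0,0,0,1],[-0.18,0.19,0,0,0,0,1],[0,0,0,0,0,0,1],[0,0,0,0,0,0,1],[0,0,0,0,0,0,1]]]' 50
cat > stand.py <<'E'
from ring import *
def chk(fn):
    d=snap('wrist',fn);o=arm.observe();R=Rn.from_rotvec(o['ee_rot']).as_matrix();P=cloud(d)
    t=o['position']+R@[0,0,.095];print(o['position'],o['force'],'tip pred',t,proj(d,t))
    a,b=proj(d,t+[0,0,.02]),proj(d,t+[0,0,.01])
    v0,v1=int(b[1]),int(a[1])+4;u=int(round(a[0]))
    Q=P[v0:v1,u-2:u+3].reshape(-1,3);Q=Q[Q[:,2]>t[2]-.002];ax=np.median(Q,0)-.003*R[:,0]
    g=d['img'].astype(float).sum(2)
    print('rod axis',ax)
    S=P[100:260,200:360].reshape(-1,3);S=S[(S[:,2]>.066)&(S[:,2]<.073)&(np.hypot(S[:,0]-.485,S[:,1]+.057)<.045)];r=cv2.minAreaRect((S[:,:2]*1000).astype(np.float32));print('block',r)
    p=proj(d,[.4848,-.0574,.07]);print('bore exp',p)
    x,y=int(p[0])-14,int(p[1])-14
    G=cv2.cvtColor(d['img'],cv2.COLOR_RGB2GRAY);k=6;C=cv2.resize(G,None,fx=k,fy=k,interpolation=cv2.INTER_CUBIC)[y*k:(y+28)*k,x*k:(x+28)*k]
    cv2.imwrite('pics/c_'+fn,cv2.resize(d['img'][170:270,230:330,::-1],(600,600),interpolation=cv2.INTER_CUBIC))
    return d,R,ax
E
python3 -c "
from stand import *
chk('w11.png')"
```

```text
clock: 13.83
position: [0.4842, -0.0559, 0.201]
ee_rot: [-2.925, -1.145, -0.0]
force: [-0.2, 0.9, 0.1]
width: 0.128
[ 0.48424253 -0.0557788   0.20109101] [-0.54247522  0.02294342 -1.14790034] tip pred [ 0.48424281 -0.05571347  0.10609103] [278.74448361 224.32529928]
rod axis [ 0.48379071 -0.05633229  0.12862182]
block ((484.6504211425781, -57.43695068359375), (50.83830642700195, 50.134281158447266), 25.121076583862305)
bore exp [280.81796351 209.32082251]
```

View pics/c_w11.png

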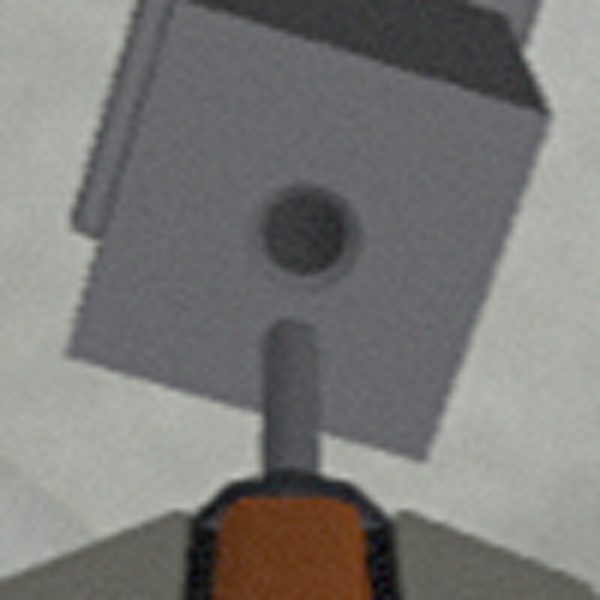

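Bore at (280.7,208.9), rod column ~278. A small +y tool correction is needed, then descend.

```bash
python3 -m pendant '[[[0.01,0.04,0.15,0,0,0,1],[0,0,0.2,0,0,0,1],[0,0,0.2,0,0,0,1],[0,0,0.1,0,0,0,1],[0,0,0,0,0,0,1],[0,0,0,0,0,0,1],[0,0,0,0,0,0,1]]]' 50
python3 -c "
from stand import *
d,R,ax=chk('w12.png');print(R.T@(np.array([.485,-.0573,0])-ax)*1000)"
```

```text
clock: 14.47
position: [0.4856, -0.0584, 0.1752]
ee_rot: [-2.926, -1.143, -0.0]
force: [0.7, -0.7, -1.1]
width: 0.13
[ 0.48574898 -0.05843699  0.17533622] [-0.47745833  0.00270666 -1.24107683] tip pred [ 0.48579011 -0.05843869  0.08033623] [278.96578811 224.4256574 ]
rod axis [ 0.48511554 -0.05906283  0.1020921 ]
block ((484.73272705078125, -57.41231155395508), (50.83159255981445, 50.19402313232422), 25.193876266479492)
bore exp [276.90178732 219.44794659]
[  1.07855915  -1.40579049 102.09200674]
```

View pics/c_w12.png

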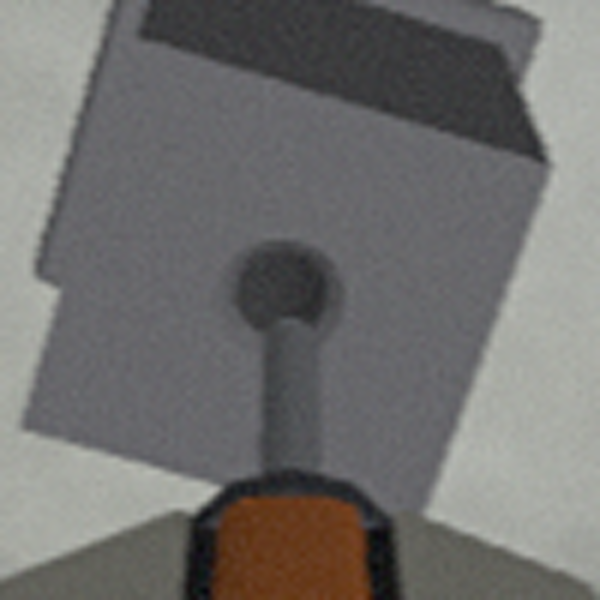

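```bash
python3 -m pendant '[[[0.02,-0.026,0,0,0,0,1],[0,0,0,0,0,0,1],[0,0,0,0,0,0,1],[0,0,0,0,0,0,1]]]' 50
python3 -c "
from stand import *
d,R,ax=chk('w13.png');print(R.T@(np.array([.485,-.0573,0])-ax)*1000)"
```

```text
clock: 14.85
position: [0.4855, -0.0572, 0.1753]
ee_rot: [2.926, 1.143, 0.0]
force: [-0.8, 0.1, -0.4]
width: 0.128
[ 0.48545054 -0.05720585  0.17523445] [ 0.36361763 -0.23862287 -0.42350707] tip pred [ 0.48546893 -0.0572168   0.08023445] [278.77326141 224.51480022]
rod axis [ 0.48500434 -0.0576709   0.10277509]
block ((484.7204895019531, -57.43373107910156), (50.87174606323242, 50.25739669799805), 25.23529815673828)
bore exp [278.29879148 220.38252398]
[  0.2415794   -0.29786529 102.77504011]
```

View pics/c_w13.png

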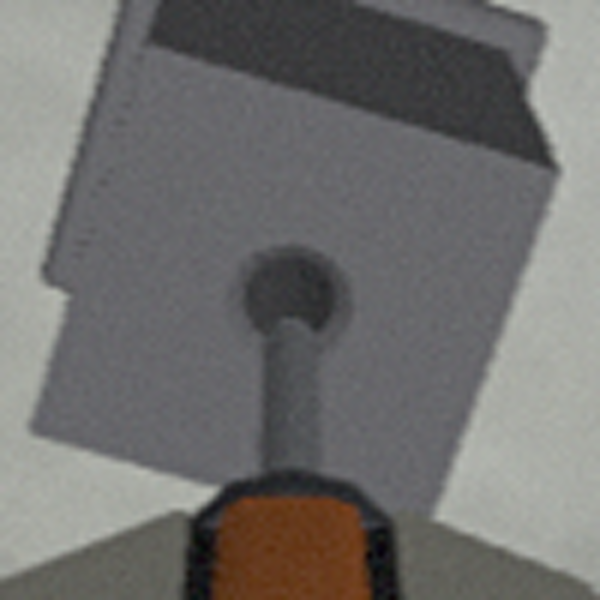

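The rod at column 291 (crop) is centred on the bore at 292, so I'll lower it.

```bash
python3 -m pendant '[[[0,0,0.1,0,0,0,1],[0,0,0.1,0,0,0,1],[0,0,0.1,0,0,0,1],[0,0,0.1,0,0,0,1],[0,0,0.1,0,0,0,1],[0,0,0,0,0,0,1]]]' 50;python3 -m pendant '[[[0,0,0.15,0,0,0,1],[0,0,0.15,0,0,0,1],[0,0,0.15,0,0,0,1],[0,0,0.15,0,0,0,1],[0,0,0.15,0,0,0,1],[0,0,0.15,0,0,0,1],[0,0,0.1,0,0,0,1],[0,0,0.1,0,0,0,1],[0,0,0,0,0,0,1],[0,0,0,0,0,0,1]]]' 50
```

```text
clock: 15.4
position: [0.4849, -0.0572, 0.1541]
ee_rot: [-2.926, -1.143, 0.002]
force: [0.1, -0.1, -0.6]
width: 0.125
clock: 16.23
position: [0.4854, -0.0571, 0.111]
ee_rot: [-2.926, -1.143, 0.0]
force: [-0.7, -0.9, -0.5]
width: 0.128
```

```bash
python3 -m pendant '[[[0,0,0.05,0,0,0,1],[0,0,0.05,0,0,0,1],[0,0,0.05,0,0,0,1],[0,0,0,0,0,0,1],[0,0,0,0,0,0,1]]]' 50;python3 -m pendant '[[[0,0,0.025,0,0,0,1],[0,0,0,0,0,0,1]]]' 50
```

```text
clock: 16.65
position: [0.4854, -0.0572, 0.1051]
ee_rot: [-2.926, -1.143, 0.0]
force: [0.2, -0.8, -0.4]
width: 0.127
clock: 16.82
position: [0.4854, -0.0572, 0.1041]
ee_rot: [2.926, 1.143, -0.0]
force: [0.7, -0.2, -0.3]
width: 0.129
```

```bash
python3 -m pendant '[[[0,0,0.02,0,0,0,1],[0,0,0,0,0,0,1]]]' 50;python3 -m pendant '[[[0,0,0.02,0,0,0,1],[0,0,0,0,0,0,1]]]' 50
```

```text
clock: 16.98
position: [0.4854, -0.0572, 0.1032]
ee_rot: [-2.926, -1.143, 0.0]
force: [0.6, 0.8, 0.1]
width: 0.128
clock: 17.15
position: [0.4855, -0.0572, 0.1031]
ee_rot: [2.926, 1.143, 0.0]
force: [-2.6, 0.3, 8.4]
width: 0.128
```

The collar seats at 8 N. Releasing, then rising clear.

```bash
python3 -m pendant '[[[0,0,-0.015,0,0,0,1],[0,0,0,0,0,0,0.7],[0,0,0,0,0,0,0.5],[0,0,0,0,0,0,0.3],[0,0,0,0,0,0,0.3],[0,0,0,0,0,0,0.3],[0,0,0,0,0,0,0.3],[0,0,0,0,0,0,0.3],[0,0,0,0,0,0,0.3],[0,0,0,0,0,0,0.3],[0,0,-0.1,0,0,0,0.3],[0,0,-0.3,0,0,0,0.3],[0,0,-0.5,0,0,0,0.3],[0,0,-0.6,0,0,0,0.3],[0,0,-0.6,0,0,0,0.3],[0,0,-0.4,0,0,0,0.3],[0,0,0,0,0,0,0.3],[0,0,0,0,0,0,0.3]]]' 50
python3 -c "
from pin import *
import pickle
d=snap('wrist','w14.png');pin(d)
d=snap('scene','s14.png');s=cv2.imread('pics/s14.png');cv2.imwrite('pics/s14c.png',cv2.resize(s[150:300,170:370],(800,600),interpolation=cv2.INTER_CUBIC))
o=arm.observe();print(o['position'],o['width'])
P=cloud(snap('top','t14.png'));Q=P[185:260,140:250].reshape(-1,3);Q=Q[(Q[:,2]>.095)&(Q[:,2]<.125)];print('fin',cv2.minAreaRect((Q[:,:2]*1000).astype(np.float32)),np.percentile(Q[:,2],95))
"
```

```text
clock: 18.65
position: [0.4859, -0.0572, 0.204]
ee_rot: [2.925, 1.142, 0.003]
force: [0.0, -0.0, 0.0]
width: 0.697
px [277.46208531 222.83767773] [269 198  18  50 844]
grip top 0.12227005121954997 602 ((511.74176025390625, -32.26066207885742), (95.13597106933594, 11.145236015319824), 42.87796401977539) mean [ 0.48628236 -0.05597254  0.12196056]
in tool (units .04) [ 0.91107338 -0.01252471  2.01984227] theta deg 42.654113993894825
[ 0.4848895  -0.05727191  0.20250371] 0.700555900564349
fin ((559.1015625, 277.30316162109375), (12.378225326538086, 34.97361373901367), 86.91779327392578) 0.10837936498194757
```

View pics/w14.png

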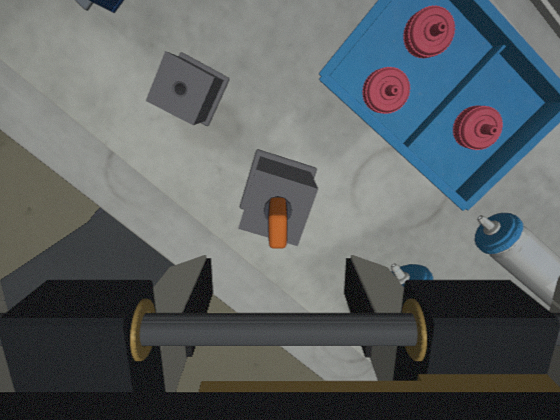

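View pics/s14c.png

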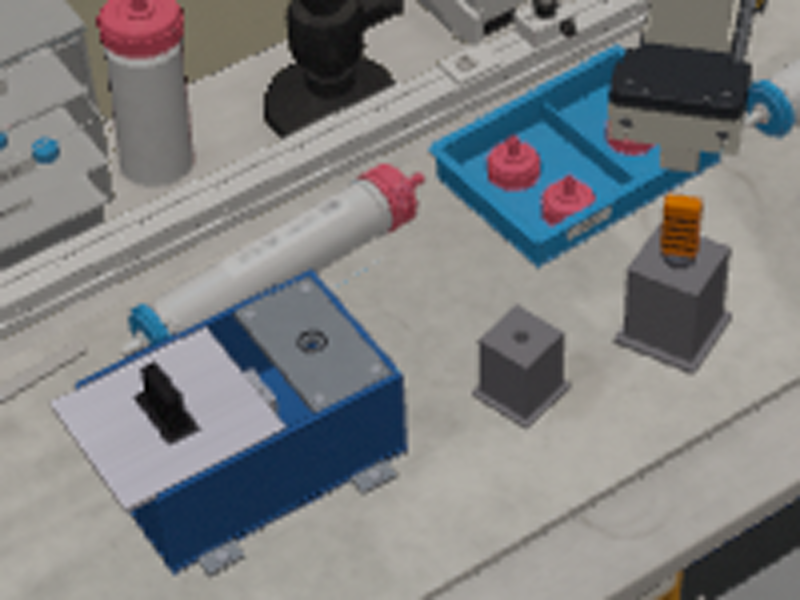

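Pin is home (top 0.122), and the fin is now at (0.559, 0.277). I'll turn the tool to yaw 0 and travel to the fin.

```bash
python3 -m pendant '[[[0,0,0,0,0,0.9,0.4],[0,0,0,0,0,0.95,0.4],[0,0,0,0,0,0.95,0.4],[0,0,0,0,0,0.95,0.4],[0,0,0,0,0,0.95,0.4],[0,0,0,0,0,0.95,0.4],[0,0,0,0,0,0.95,0.4],[0,0,0,0,0,0.95,0.4],[0,0,0,0,0,0.95,0.4],[0,0,0,0,0,0.8,0.4],[0,0,0,0,0,0,0.4]]]' 15; python3 -m pendant '[[[0,-0.5,0,0,0,0,0.4],[0,-0.8,0,0,0,0,0.4],[0,-0.9,0,0,0,0,0.4],[0,-0.9,0,0,0,0,0.4],[0,-0.9,0,0,0,0,0.4],[0,-0.9,0,0,0,0,0.4],[0,-0.9,0,0,0,0,0.4],[0,-0.9,0,0,0,0,0.4],[0.4,-0.8,0,0,0,0,0.4],[0.5,-0.6,0,0,0,0,0.4],[0.5,-0.25,0,0,0,0,0.4],[0.4,0,0,0,0,0,0.4],[0,0,0,0,0,0,0.4],[0,0,0,0,0,0,0.4]]]' 15
python3 -c "
from h import *
o=arm.observe();R=Rn.from_rotvec(o['ee_rot']).as_matrix();print(o['position'],R.round(4),o['width'])
d=snap('wrist','w15.png');P=cloud(d)
Q=P[120:265,180:380].reshape(-1,3);Q=Q[(Q[:,2]>.102)&(Q[:,2]<.112)];print('fin',len(Q),cv2.minAreaRect((Q[:,:2]*1000).astype(np.float32)),Q.mean(0))"
```

```text
clock: 19.72
position: [0.4848, -0.0571, 0.2021]
ee_rot: [-3.142, 0.003, 0.003]
force: [-0.2, -0.4, -0.3]
width: 0.6
clock: 20.88
position: [0.5572, 0.2765, 0.2017]
ee_rot: [3.141, 0.003, -0.003]
force: [-0.4, 0.7, -0.1]
width: 0.596
[0.55718416 0.27651137 0.20174744] [[ 1.0e+00  1.8e-03 -1.8e-03]
 [ 1.8e-03 -1.0e+00 -9.0e-04]
 [-1.8e-03  9.0e-04 -1.0e+00]] 0.5961312815736993
fin 821 ((560.5347900390625, 277.71240234375), (11.923407554626465, 35.272281646728516), 88.90927124023438) [0.56097865 0.27772388 0.10439581]
```

View pics/w15.png

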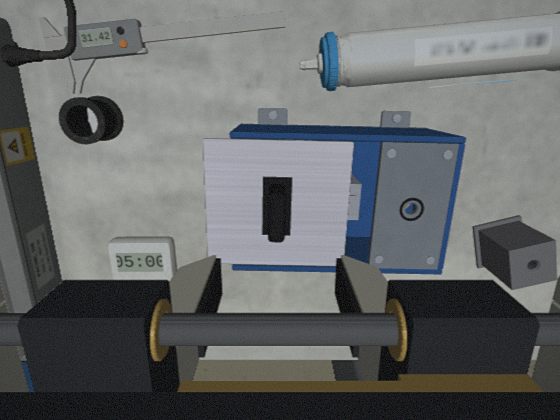

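The fin is at (277,205), between the jaws. Descending and gripping lightly.

```bash
python3 -m pendant '[[[0.06,-0.03,0.4,0,0,0,0.4],[0,0,0.5,0,0,0,0.4],[0,0,0.5,0,0,0,0.4],[0,0,0.5,0,0,0,0.4],[0,0,0.3,0,0,0,0.4],[0,0,0.2,0,0,0,0.4],[0,0,0.05,0,0,0,0.4],[0,0,0,0,0,0,0.4],[0,0,0,0,0,0,0.4]]]' 15;python3 -m pendant '[[[0,0,0,0,0,0,0.7],[0,0,0,0,0,0,0.85],[0,0,0,0,0,0,0.95],[0,0,0,0,0,0,0.95],[0,0,0,0,0,0,0.95],[0,0,0,0,0,0,0.95],[0,0,0,0,0,0,0.95],[0,0,0,0,0,0,0.95]]]' 15
```

```text
clock: 21.68
position: [0.56, 0.2784, 0.1061]
ee_rot: [-3.141, -0.001, -0.002]
force: [-0.5, 0.3, 0.1]
width: 0.598
clock: 22.35
position: [0.5596, 0.2781, 0.1051]
ee_rot: [3.142, 0.001, -0.0]
force: [0.6, -0.0, 0.4]
width: 0.134
```

```bash
python3 -m pendant '[[[0,-0.05,0,0,0,0,0.95],[0,-0.1,0,0,0,0,0.95],[0,-0.1,0,0,0,0,0.95],[0,-0.1,0,0,0,0,0.95],[0,-0.1,0,0,0,0,0.95],[0,-0.1,0,0,0,0,0.95],[0,-0.1,0,0,0,0,0.95],[0,-0.1,0,0,0,0,0.95],[0,-0.1,0,0,0,0,0.95],[0,-0.1,0,0,0,0,0.95],[0,-0.1,0,0,0,0,0.95],[0,-0.1,0,0,0,0,0.95],[0,0,0,0,0,0,0.95],[0,0,0,0,0,0,0.95]]]' 15;python3 -m pendant '[[[0,-0.04,0,0,0,0,0.95],[0,0,0,0,0,0,0.95]]]' 15;python3 -m pendant '[[[0,-0.04,0,0,0,0,0.95],[0,0,0,0,0,0,0.95]]]' 15
```

```text
clock: 23.52
position: [0.5604, 0.3249, 0.1052]
ee_rot: [-3.141, -0.001, -0.002]
force: [6.4, -0.1, -2.8]
width: 0.13
clock: 23.68
position: [0.5605, 0.3261, 0.1052]
ee_rot: [-3.141, -0.001, -0.003]
force: [5.2, -0.1, -3.2]
width: 0.13
clock: 23.85
position: [0.5605, 0.3276, 0.1052]
ee_rot: [-3.141, -0.001, -0.002]
force: [6.5, 0.3, -3.2]
width: 0.13
```

```bash
python3 -m pendant '[[[0,-0.03,0,0,0,0,0.95],[0,0,0,0,0,0,0.95]]]' 15;python3 -m pendant '[[[0,-0.03,0,0,0,0,0.95],[0,0,0,0,0,0,0.95]]]' 15
```

```text
clock: 24.02
position: [0.5605, 0.3284, 0.1052]
ee_rot: [3.141, 0.0, 0.002]
force: [5.5, -0.3, -1.7]
width: 0.129
clock: 24.18
position: [0.5605, 0.3284, 0.1051]
ee_rot: [3.14, -0.001, 0.001]
force: [4.8, -4.6, 0.4]
width: 0.129
```

Stop reached (y force −4.6 N, motion halted at +50 mm). Release and rise.

```bash
python3 -m pendant '[[[0,0,0,0,0,0,0.8],[0,0,0,0,0,0,0.6],[0,0,0,0,0,0,0.5],[0,0,0,0,0,0,0.5],[0,0,0,0,0,0,0.5],[0,0,0,0,0,0,0.5],[0,0,0,0,0,0,0.5],[0,0,0,0,0,0,0.5],[0,0,-0.1,0,0,0,0.5],[0,0,-0.3,0,0,0,0.5],[0,0,-0.5,0,0,0,0.5],[0,0,-0.5,0,0,0,0.5],[0,0,-0.5,0,0,0,0.5],[0,0,-0.3,0,0,0,0.5],[-0.7,0,0,0,0,0,0.5],[-0.8,0,0,0,0,0,0.5],[-0.8,0,0,0,0,0,0.5],[-0.5,0,0,0,0,0,0.5],[0,0,0,0,0,0,0.5],[0,0,0,0,0,0,0.5]]]' 15
python3 -c "
from pin import *
o=arm.observe();print(o['position'],o['force'],o['width'])
s=snap('scene','s16.png')['img'][:,:,::-1];cv2.imwrite('pics/s16c.png',cv2.resize(s[150:330,150:390],(800,600),interpolation=cv2.INTER_CUBIC))
d=snap('top','t16.png');P=cloud(d);Q=P[185:260,140:250].reshape(-1,3);Q=Q[(Q[:,2]>.095)&(Q[:,2]<.115)];print('fin',len(Q),cv2.minAreaRect((Q[:,:2]*1000).astype(np.float32)))
Q=P[228:268,292:332].reshape(-1,3);Q=Q[(Q[:,2]>.11)&(Q[:,2]<.14)];print('grip',len(Q),cv2.minAreaRect((Q[:,:2]*1000).astype(np.float32)),np.percentile(Q[:,2],90))
"
```

```text
clock: 25.85
position: [0.4469, 0.3299, 0.194]
ee_rot: [-3.141, -0.004, -0.001]
force: [-0.3, -0.1, -0.3]
width: 0.5
[0.4468673  0.32994109 0.19402868] [-0.30456016 -0.11461164 -0.27319945] 0.49992292776979175
fin 75 ((561.0390625, 327.8494873046875), (13.344918251037598, 35.96902084350586), 89.91484069824219)
grip 51 ((483.8367004394531, -57.36111831665039), (23.04914665222168, 11.527010917663574), 44.571861267089844) 0.12407601849400478
```

View pics/s16c.png

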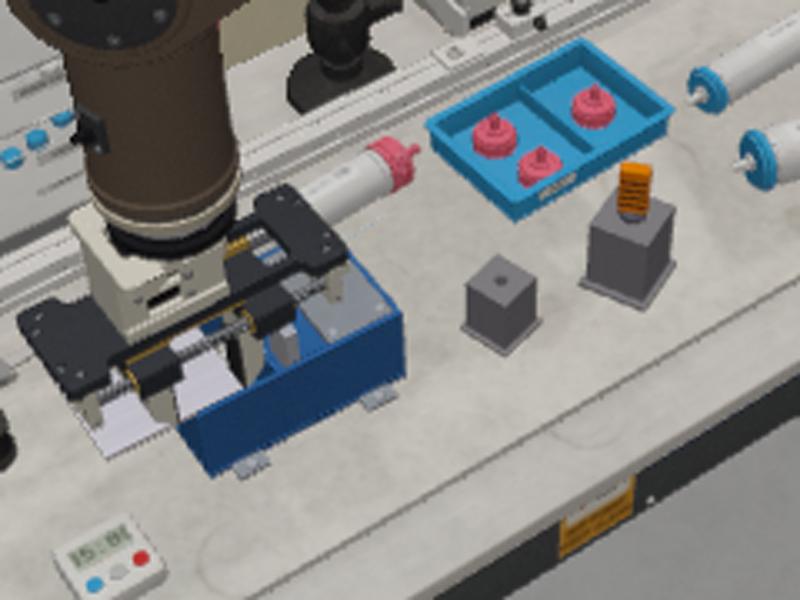

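View pics/t16.png

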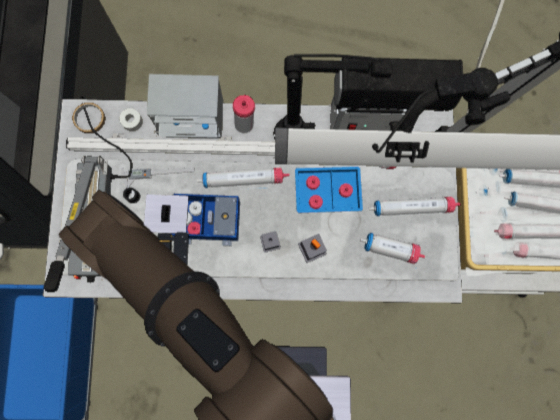

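The fin has moved 70 mm (y 0.2576→0.3278). The pin stands in its stand, the bystanders haven't moved, and the robot reads about 0 N. I'll hand it in.

```bash
python3 -c "
from cell import arm
print(arm.observe()['clock']);print(arm.sign_off())"
```

```text
25.95
the job is handed in; nothing more can be done
None
```

I released the latch with the pin, put the pin back fully home in the larger stand, slid the lid open to its stop and handed the job in at about 26 s. No verdict was reported.

- **Latch:** the pin met the button about 32 mm below the deck. The lid sprang ajar after about 5 mm of press. The highest force I read was about 8 N, sampled at each 1 mm or smaller step. I pressed no further, and withdrew straight up.
- **Pin:** its collar seated at about 8 N. In the last pictures its grip top is at 0.122–0.124 m (0.122 m when home) and the pin looks upright.
- **Lid:** the fin moved 70.2 mm in the top view, and I felt the stop at about −4.6 N along y. While sliding it I also read 5–6 N sideways, well under the 40 N limit.
- **Bystanders and robot:** by eye, none of the loose items moved. The robot stands clear with the force reading near 0.
- **Disagreements:** the reported tool position and the camera estimates differed by 1–2 mm, and early readings were still settling. I went by the camera for both insertions.

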